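# Fit the seat ring and filter cartridge in the air-filter bowl of a carton packer

## Task

Reassemble the packer's air filter: lay the flanged seat ring flat on the floor of the steel bowl, neck upwards, and then lower the wide filter cartridge over its neck so that it stands upright, fully down on the ring's flange. Leave the slim spare cartridge standing where it is.

Things in the scene. Friction and masses are not known exactly. Their poses are not given: they have to be found in the camera images.
- bowl: Fixed shallow round steel bowl, open on top, on a square aluminium plate (110 x 110 x 8 mm) with bolt heads; a short brass-ended pipe stub sticks out of its side along +x. Bore 90 mm in diameter, 24 mm deep; rim 102 mm outside diameter, 32 mm above the bench. Origin: centre of the plate's underside, at bench level; z up. It never moves during a run, but its place and yaw vary between runs.
- bowl_floor (a point): Centre of the bowl's inner floor, 8 mm above the bowl's origin; z up. The seat ring's underside belongs here.
- seat_ring: Loose plain steel ring, 0.14 to 0.28 kg, standing on the bench neck upwards: a flat flange 70 mm in diameter and 10 mm thick, with a round neck in its middle, 26 mm in diameter, from 10 to 34 mm above the underside, then tapering to 18 mm at its top, 40 mm above the underside; a narrow hole runs through it. Origin: centre of the flange's underside; z up through the neck. Grip it by the neck.
- cartridge: The wide filter cartridge, loose, about 80 g: white hollow cylinder with grey ends, standing upright on the bench, 60 mm outside diameter, 46 mm hole right through, 55 mm high. Origin: centre of its underside; z up along its axis. Seated, its underside lies on the flange, 10 mm above the bowl's floor, with the neck inside its hole.
- spare_cartridge: The slim spare cartridge, for another machine: the same white and grey make, but 40 mm outside diameter, 24 mm hole, 75 mm high, standing upright on the bench. Origin: centre of its underside; z up. To be left alone.

How it is judged:
On the way, in this order (a step that is already met when the one before it is completed fails the run):
1. the seat ring lies flat on the bowl's floor, neck up, let go, before the cartridge is over it (horizontal distance between seat_ring and bowl_floor below 0.016 m and z of seat_ring in the frame of bowl_floor below 0.004 m and angle between seat_ring's own z axis and vertical below 0.12 rad and contact force between seat_ring and the fingers below 0.1 N), for 0.2 s.
2. the cartridge stands on the ring's flange, around the neck (horizontal distance between cartridge and seat_ring below 0.016 m and z of cartridge in the frame of bowl_floor below 0.015 m and angle between cartridge's own z axis and vertical below 0.12 rad), for 0.2 s.
At the end, for the whole second after the job is handed in: The seat ring lies neck up on the bowl's floor (centre within 16 mm, height 4 mm, tilt 7 degrees); the wide cartridge stands around its neck on the flange (centre within 16 mm of the ring's, underside 5 to 15 mm above the bowl's floor, tilt 7 degrees); both are at rest (all of step 2 and horizontal distance between seat_ring and bowl_floor below 0.016 m and z of seat_ring in the frame of bowl_floor below 0.004 m and angle between seat_ring's own z axis and vertical below 0.12 rad and z of cartridge in the frame of bowl_floor above 0.005 m and linear speed of each of cartridge, seat_ring below 0.02 m/s); the robot touches nothing.
It fails at once if the slim spare cartridge is moved by more than 30 mm or knocked over (distance of spare_cartridge from where it was at the start of the episode above 0.03 m or angle between spare_cartridge's own z axis and vertical above 0.4 rad).
It also fails if it takes over 58 s, if anything falls off the work surface, if the arm or the gripper's body presses on something with over 40 N, if the wrist force passes 120 N, or if a joint passes its speed limit or range.

## Robot

A 7-joint arm with a two-finger parallel gripper is mounted at the origin on the work surface. World frame = base frame: x ahead of the robot, y to its left, z up, the work surface at z = 0. Lengths are in m, angles in rad, forces in N, time in s.
With the tool pointing down it reaches from about 0.35 to 0.9 m from the base axis. Payload 8.1 kg.
Tool frame: the origin (TCP) lies midway between the tips of the shut fingers; the grasp point (between the pads) lies 19 mm behind it (env.grip_point_offset is the distance from the TCP to the grasp point, in m); z points along the fingers, y is the line along which they close (so a half turn about z gives the same grasp; the last joint's range is limited). The gripper opens to 92 mm and grips with 3 to 60 N. Pads are 19 mm wide; open, the fingers measure 130 mm over their backs; the gripper's body (75 mm by 190 mm) begins 47 mm behind the grasp point.
Start: joints at [-1.227, 0.434, 0.025, 1.573, -0.012, 1.134, -0.075], TCP at [0.27, 0.564, 0.191] pointing down, gripper open.
Joint ranges: [-2.62, 2.62], [-0.44, 2.09], [-1.27, 1.32], [0.08, 2.57], [-1.32, 4.46], [0.12, 2], [-2.74, 2.74]. Speed limits (rad/s): [2.22, 2.22, 3.01, 3.01, 3.14, 3.14, 3.14].

## Interface

Orientations are given as a rotation vector (axis times angle).
In Python, from workcell import env gives the robot as it stands.
- The arm moves only by the tool tcp_steps, called after ">>>" as name(argument=value, ...), one argument or row to a line, values as JSON. Schema: {"type":"object","properties":{"ticks":{"type":"array","items":{"type":"array","items":{"type":"array","items":{"type":"number"},"minItems":6,"maxItems":6},"minItems":1,"maxItems":12},"minItems":1,"maxItems":1},"finger_gap":{"type":"number"},"grip_force":{"type":"number"},"only":{"type":"string"},"quiet":{"type":"boolean"},"lines":{"type":"string"}},"required":["ticks"],"additionalProperties":false}. ticks is a list that holds a single list of rows (three levels of brackets), with 1 to 12 rows, each of 6 numbers: dx, dy, dz in a scale on which 1.0 is 600 mm, then a rotation vector rx, ry, rz in normalised numbers (1 is 180 degrees); each row is the pose to reach, as a shift and turn from the pose commanded when the call began, along the tool's axes at that moment; what a row does not reach only later rows make up. A row lasts 1/10 s, in which the tool goes at most 0.05 m and 0.15 rad, less where a joint would pass 70% of its speed; a pose out of reach is approached as far as the arm can. finger_gap is the finger opening in m, set as the call begins (left out keeps the last). The fingers move at their own pace and stop on an object; grip_force is the grip in N (left out, the last holds). Time passes only in rows, so rows that do not move let the fingers close. The tool returns the time, the measured TCP pose, the force, the opening and the grip force at its end. only (a regular expression) keeps the lines of the reply that match it, lines (a string "A,B") keeps lines A to B, and quiet returns only ok. Input that does not fit is refused with a message, and nothing moves.
- env.get_obs(): the state, without advancing time (a new reading comes with each control period).
- env.read_camera(name): name is "scene" or "top" or "wrist"; returns the picture (480x640x3 uint8, blue, green, red); there is no depth.
- env.calibration(name): a dict with "intrinsics" (3x3 intrinsics, pixels), "dist" ([k1, k2, p1, p2, k3] as OpenCV has them; the pictures are not rectified), "eye" and "attitude" of the camera in the world; the wrist camera has in their place "mount" (4x4, takes a point from camera to tool coordinates, whose origin is the TCP and whose axes are the flange's). Camera axes: x right, y down, z forward; pixel columns grow to the right and rows downward; lengths in m; the calibration is good to about 2 mm. A picture is of the moment at which its call begins: read the wrist's pose just before it. calibration takes no time and is no camera call.
- env.hand_in(): hands the job in; it is judged then, once.
The state is a dict: "time_s": time; "q": joint angles; "qd": joint speeds; "joint_torque": joint torques, N m; "ee_pos": TCP position; "tcp_rot": TCP orientation; "force": force on the tool from outside, world axes, zero at the start; "torque": the same for the moment, N m; "finger_gap": finger opening in m; "grip_force": force on a finger pad.
Only numpy, scipy, OpenCV 4.12 (cv2) and the standard library are available. Lean on these libraries where they do the work, as an engineer would, in place of code of your own. Each camera call takes 0.05 s, during which the arm holds its last target. There are 200 camera calls.

## Working session

There is one attempt and no reset: what is moved stays moved. The work goes in short steps, Python scripts to look and compute and a tool call to move; the robot and the scene stay as the last step left them, time stands still between calls to the robot, and variables do not carry over. Pictures are saved under pics/ and viewed, at most 10 in all, crops included, and the job is handed in when it is done.

```bash
ls; mkdir -p pics; python3 - <<'E'
from workcell import env
import cv2,numpy as np
o=env.get_obs();print(o['time_s'],o['ee_pos'],o['tcp_rot'],o['finger_gap'],env.grip_point_offset)
for n in('top','scene'):
    cv2.imwrite(f'pics/{n}0.png',env.read_camera(n));print(n,env.calibration(n))
print(env.calibration('wrist'))
E
```

```text
pics
workcell.py
0.0 [0.26984557 0.56309991 0.19013696] [-6.96037104e-01 -3.06328158e+00  2.50770381e-03] 0.09185551162286874 0.0188
top {'intrinsics': array([[509.54110192,   0.        , 329.81175406],
       [  0.        , 509.54110192, 238.79541593],
       [  0.        ,   0.        ,   1.        ]]), 'dist': array([-0.11417651,  0.        ,  0.        ,  0.        ,  0.        ]), 'eye': array([0.360754  , 0.01184865, 1.0139041 ]), 'attitude': array([-2.15490287,  2.10249487, -0.23854112])}
scene {'intrinsics': array([[606.74031007,   0.        , 311.98069046],
       [  0.        , 606.74031007, 231.53830793],
       [  0.        ,   0.        ,   1.        ]]), 'dist': array([0.05068762, 0.        , 0.        , 0.        , 0.        ]), 'eye': array([ 1.26755859, -0.04451379,  0.7757578 ]), 'attitude': array([-1.83220254, -1.71025147,  0.6900235 ])}
{'intrinsics': array([[392.824852  ,   0.        , 316.30656774],
       [  0.        , 392.824852  , 243.07547772],
       [  0.        ,   0.        ,   1.        ]]), 'dist': array([-0.05254285,  0.        ,  0.        ,  0.        ,  0.        ]), 'mount': array([[ 7.82654036e-04, -9.53654698e-01, -3.00902150e-01,
         8.27606224e-02],
       [ 9.99999266e-01,  1.02468229e-03, -6.46521192e-04,
         3.21060284e-04],
       [ 9.24887076e-04, -3.00901423e-01,  9.53654800e-01,
        -1.93877700e-01],
       [ 0.00000000e+00,  0.00000000e+00,  0.00000000e+00,
         1.00000000e+00]])}
```

View pics/top0.png

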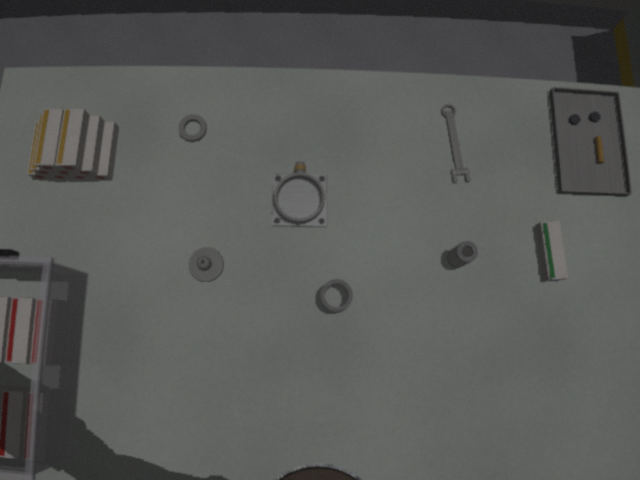

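View pics/scene0.png

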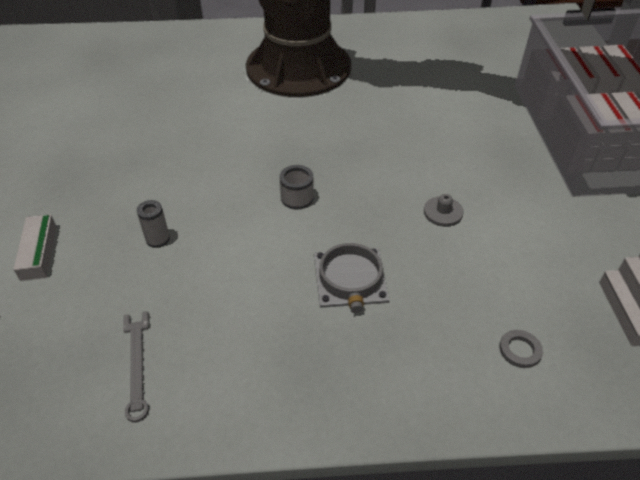

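The top view shows the bowl at about (299,199), the ring at (206,264) with its neck at (204,262), the wide cartridge at (334,296) and the spare at (461,254). The flat ring at (193,128) is a decoy. I'll enlarge the relevant parts next.

```bash
cat > h.py <<'E'
import cv2,numpy as np
from scipy.spatial.transform import Rotation as R
from workcell import env
def ray(n,uv,z,o=None):
    c=env.calibration(n)
    p=cv2.undistortPoints(np.array([[uv]],float),c['intrinsics'],c['dist'])[0,0]
    d=np.array([*p,1.])
    if n=='wrist':
        T=c['mount'];r=R.from_rotvec(o['tcp_rot']);e=o['ee_pos']+r.apply(T[:3,3]);d=r.apply(T[:3,:3]@d)
    else: e=c['eye'];d=R.from_rotvec(c['attitude']).apply(d)
    return e+d*(z-e[2])/d[2]
def rel(target,o):
    "shift in tool axes to put TCP at target"
    return R.from_rotvec(o['tcp_rot']).inv().apply(np.array(target)-o['ee_pos'])
E
python3 - <<'E'
from h import *
# attitude check
for n,pts in dict(top=[('bowlrim',(299,199),.032),('ring flange',(206,264.5),.01),('necktop',(204,261.5),.04),('cart top',(337,295),.055),('spare',(467,250),.075)],
 scene=[('bowlrim',(351,267),.032),('necktop',(446,199),.04),('flange',(444,210),.01),('carttop',(297,176),.055),('spare',(150,208),.075)]).items():
    for k,uv,z in pts: print(n,k,ray(n,uv,z).round(4))
im=cv2.imread('pics/top0.png')
a=[im[y:y+70,x:x+70] for x,y in((171,229),(264,164),(299,261),(426,219))]
a=[cv2.resize(cv2.convertScaleAbs(q,alpha=1.5),(400,300) if 0 else (300,300),interpolation=cv2.INTER_CUBIC) for q in a]
cv2.imwrite('pics/crop.png',np.vstack([np.hstack(a[:2]),np.hstack(a[2:])]))
E
```

```text
top bowlrim [0.6371 0.052  0.032 ]
top ring flange [0.5033 0.2335 0.01  ]
top necktop [0.5047 0.2312 0.04  ]
top cart top [ 0.4457 -0.0266  0.055 ]
top spare [ 0.5346 -0.2717  0.075 ]
scene bowlrim [0.6464 0.0529 0.032 ]
scene necktop [0.5104 0.2345 0.04  ]
scene flange [0.5074 0.2362 0.01  ]
scene carttop [ 0.447  -0.0232  0.055 ]
scene spare [ 0.5317 -0.2697  0.075 ]
```

View pics/crop.png

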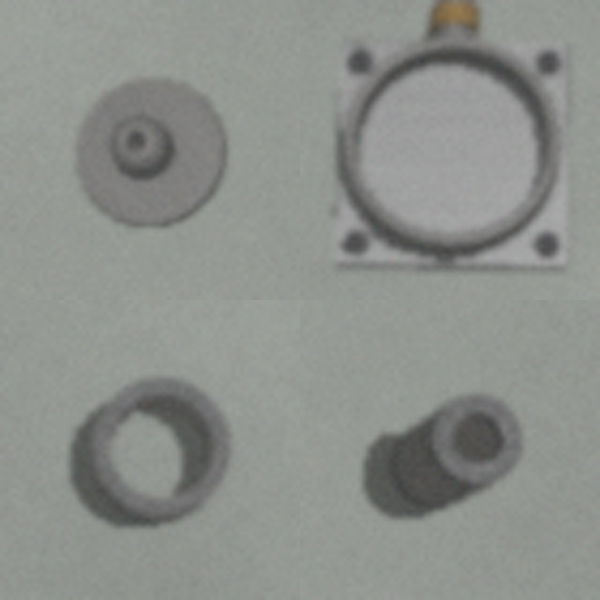

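The crops put the flange centre at (206.5,264.5), the bowl rim centre at (298.3,198.5) and the cartridge's top centre at (336.6,296). Both cameras agree to within about 8 mm. I'll go above the ring and refine with the wrist camera.

```bash
python3 - <<'E'
from h import *
o=env.get_obs();print(R.from_rotvec(o['tcp_rot']).as_matrix().round(3))
for p in((.505,.2335),(.640,.0525),(.446,-.025)):print(rel([*p,.19],o).round(4))
E
```

```text
[[-0.902  0.432 -0.   ]
 [ 0.432  0.902 -0.001]
 [-0.    -0.001 -1.   ]]
[-0.3545 -0.1957  0.0005]
[-0.5545 -0.3006  0.0007]
[-0.413  -0.4543  0.0009]
```

The rows are not in the units I measure in: shifts go in shares of 600 mm and turns go in shares of 180 degrees. I convert before sending: -0.3545 m is -0.5908, -0.1957 m is -0.3262.

>>> tcp_steps(
  ticks=[
    [[-0.5908, -0.3262, 0, 0, 0, 0], [-0.5908, -0.3262, 0, 0, 0, 0], [-0.5908, -0.3262, 0, 0, 0, 0], [-0.5908, -0.3262, 0, 0, 0, 0], [-0.5908, -0.3262, 0, 0, 0, 0], [-0.5908, -0.3262, 0, 0, 0, 0], [-0.5908, -0.3262, 0, 0, 0, 0], [-0.5908, -0.3262, 0, 0, 0, 0], [-0.5908, -0.3262, 0, 0, 0, 0], [-0.5908, -0.3262, 0, 0, 0, 0], [-0.5908, -0.3262, 0, 0, 0, 0], [-0.5908, -0.3262, 0, 0, 0, 0]],
  ],
  finger_gap=0.06,
)

```text
time_s: 1.3
ee_pos: [0.504, 0.2359, 0.1907]
tcp_rot: [-0.691, -3.064, -0.001]
force: [-0.5, -0.2, 0.3]
finger_gap: 0.0598
grip_force: 0.0
```

>>> tcp_steps(
  ticks=[
    [[0, 0, 0, 0, 0, 0], [0, 0, 0, 0, 0, 0], [0, 0, 0, 0, 0, 0]],
  ],
)

```text
time_s: 1.6
ee_pos: [0.5049, 0.2345, 0.1909]
tcp_rot: [0.695, 3.064, 0.0]
force: [-0.4, 0.6, 0.4]
finger_gap: 0.0596
grip_force: 0.0
```

```bash
python3 - <<'E'
from h import *
o=env.get_obs();print(o['ee_pos'],o['tcp_rot']);cv2.imwrite('pics/w1.png',env.read_camera('wrist'))
E
```

```text
[0.50491402 0.23453704 0.19094967] [6.94516982e-01 3.06385162e+00 1.41760425e-04]
```

View pics/w1.png

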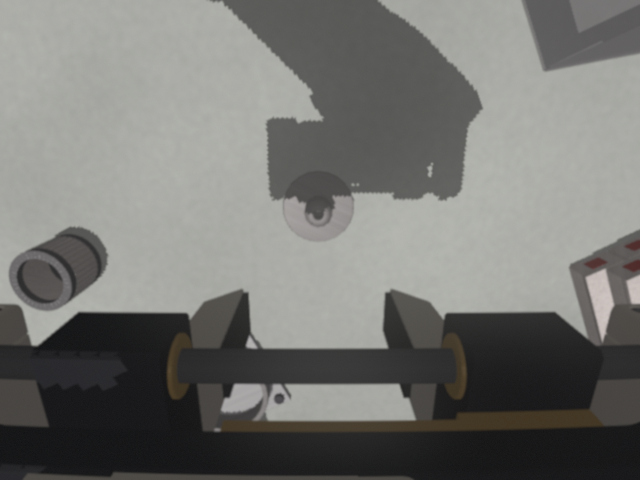

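The wrist view shows the flange centred at (318,206), 70 px wide, with the neck top at about (318,213).

```bash
python3 - <<'E'
from h import *
o=env.get_obs()
for uv,z in(((318,206),.01),((318,213),.04)):
  p=ray('wrist',uv,z,o);print(p.round(4),rel([p[0],p[1],.014],o).round(4))
E
```

```text
[0.5036 0.2369 0.01  ] [0.0023 0.0017 0.177 ]
[0.5036 0.2368 0.04  ] [0.0023 0.0016 0.177 ]
```

Scaled: 0.176 m is 0.2933, 0.17 m is 0.2833.

>>> tcp_steps(
  ticks=[
    [[0.0033, 0.0027, 0.075, 0, 0, 0], [0.0033, 0.0027, 0.15, 0, 0, 0], [0.0033, 0.0027, 0.2167, 0, 0, 0], [0.0033, 0.0027, 0.2583, 0, 0, 0], [0.0033, 0.0027, 0.2833, 0, 0, 0], [0.0033, 0.0027, 0.2933, 0, 0, 0], [0.0033, 0.0027, 0.2933, 0, 0, 0], [0.0033, 0.0027, 0.2933, 0, 0, 0]],
  ],
)

```text
time_s: 2.45
ee_pos: [0.5047, 0.2366, 0.0158]
tcp_rot: [0.696, 3.063, 0.001]
force: [0.0, -0.5, 0.1]
finger_gap: 0.0602
grip_force: 0.0
```

>>> tcp_steps(
  ticks=[
    [[0, 0, 0, 0, 0, 0], [0, 0, 0, 0, 0, 0], [0, 0, 0, 0, 0, 0], [0, 0, 0, 0, 0, 0], [0, 0, 0, 0, 0, 0], [0, 0, 0, 0, 0, 0], [0, 0, 0, 0, 0, 0], [0, 0, 0, 0, 0, 0]],
  ],
  finger_gap=0.0,
  grip_force=40,
)

```text
time_s: 3.25
ee_pos: [0.5041, 0.2363, 0.0149]
tcp_rot: [0.696, 3.063, 0.0]
force: [0.9, 1.1, 0.1]
finger_gap: 0.0021
grip_force: 0.0
```

The fingers closed to 2 mm, so they missed the neck. I need to look.

```bash
python3 - <<'E'
from h import *
o=env.get_obs();print(o['ee_pos'],o['tcp_rot'],o['finger_gap'],o['grip_force'])
w=env.read_camera('wrist')[100:400,170:470]
s=env.read_camera('scene')[140:290,370:520]
cv2.imwrite('pics/w2.png',np.hstack([cv2.resize(cv2.convertScaleAbs(q,alpha=1.4),(400,400)) for q in(w,s)]))
E
```

```text
[0.50410139 0.23626272 0.01492119] [6.96116905e-01 3.06346886e+00 2.77089046e-05] 0.0021048898995268475 0.0
```

View pics/w2.png

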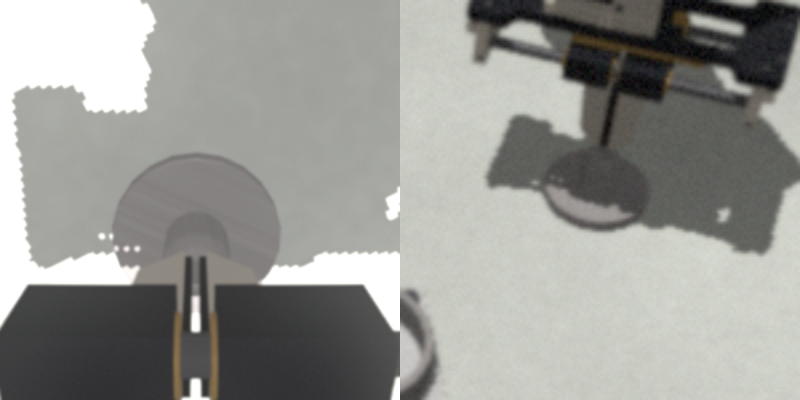

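```bash
python3 - <<'E'
from h import *
o=env.get_obs();r=R.from_rotvec(o['tcp_rot'])
def proj(n,P):
    c=env.calibration(n)
    if n=='wrist':
        T=np.linalg.inv(c['mount']);q=r.inv().apply(P-o['ee_pos']);q=T[:3,:3]@q+T[:3,3]
    else: q=R.from_rotvec(c['attitude']).inv().apply(P-c['eye'])
    return cv2.projectPoints(q[None],np.zeros(3),np.zeros(3),c['intrinsics'],c['dist'])[0].ravel().round(1)
for n in('wrist','scene'):
    print(n,'tcp',proj(n,o['ee_pos']),'front edge',[proj(n,o['ee_pos']+r.apply([s*.0095,0,-.0])) for s in(1,-1)], 'ring',[proj(n,np.array([.5045,.235,z])) for z in(.01,.04)])
w=env.read_camera('wrist')[220:350,230:400]
s=env.read_camera('scene')[150:230,400:490]
cv2.imwrite('pics/w3.png',np.hstack([cv2.resize(cv2.convertScaleAbs(w,alpha=1.4),(400,306),interpolation=2),cv2.resize(cv2.convertScaleAbs(s,alpha=1.8),(344,306),interpolation=2)]))
E
```

```text
wrist tcp [315.9 281.6] front edge [array([315.9, 265. ]), array([315.9, 297.8])] ring [array([314.2, 279.7]), array([313.9, 304.3])]
scene tcp [444.  206.7] front edge [array([445.3, 203.3]), array([442.8, 210.2])] ring [array([443. , 208.9]), array([445.6, 196.7])]
```

View pics/w3.png

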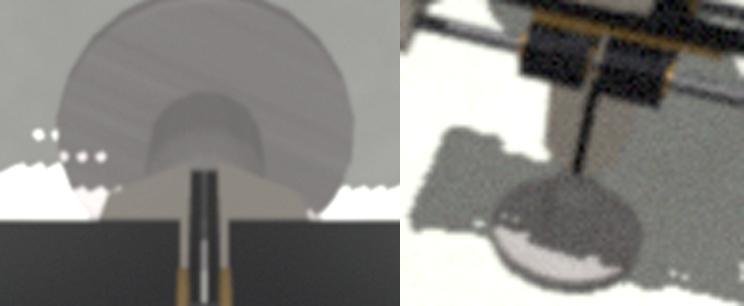

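The fingers hide the neck top in the wrist view. In the scene view the tips sit at pixel (446,195), level with the neck's top at z≈0.044, not at the reported 0.015. So the real tips are about 29 mm above the nominal TCP and closed over the neck. I'll open, go lower in small steps watching the force, and close to test.

>>> tcp_steps(
  ticks=[
    [[0, 0, 0, 0, 0, 0], [0, 0, 0, 0, 0, 0], [0, 0, 0, 0, 0, 0], [0, 0, 0, 0, 0, 0], [0, 0, 0, 0, 0, 0]],
  ],
  finger_gap=0.06,
)

```text
time_s: 3.95
ee_pos: [0.5041, 0.2363, 0.0149]
tcp_rot: [-0.696, -3.063, 0.0]
force: [0.9, -0.3, 0.2]
finger_gap: 0.036
grip_force: 0.0
```

>>> tcp_steps(
  ticks=[
    [[0, 0, 0.0083, 0, 0, 0], [0, 0, 0.0167, 0, 0, 0], [0, 0, 0.0167, 0, 0, 0], [0, 0, 0.0167, 0, 0, 0]],
  ],
)

```text
time_s: 4.35
ee_pos: [0.5038, 0.2361, 0.0046]
tcp_rot: [-0.696, -3.063, 0.001]
force: [0.5, 0.6, 0.7]
finger_gap: 0.0595
grip_force: 0.0
```

>>> tcp_steps(
  ticks=[
    [[0, 0, 0.0067, 0, 0, 0], [0, 0, 0.0133, 0, 0, 0], [0, 0, 0.0133, 0, 0, 0], [0, 0, 0.0133, 0, 0, 0]],
  ],
)

```text
time_s: 4.75
ee_pos: [0.504, 0.2362, -0.0032]
tcp_rot: [-0.696, -3.063, 0.0]
force: [-0.6, 0.2, -0.2]
finger_gap: 0.06
grip_force: 0.0
```

```bash
python3 - <<'E'
from h import *
o=env.get_obs();print(o['ee_pos'],o['finger_gap'],o['force'],env.get_obs()['q'])
w=env.read_camera('wrist')[180:420,160:480]
s=env.read_camera('scene')[140:230,390:510]
cv2.imwrite('pics/w4.png',np.hstack([cv2.resize(cv2.convertScaleAbs(w,alpha=1.4),(400,300),interpolation=2),cv2.resize(cv2.convertScaleAbs(s,alpha=1.8),(400,300),interpolation=2)]))
E
```

```text
[ 0.5039718   0.23619871 -0.00322921] 0.06001756430181045 [-0.60987537  0.23409552 -0.16283072] [-0.61589295  0.56156993  0.113411    1.94162098 -0.10051999  0.64405488
  0.6846134 ]
```

View pics/w4.png

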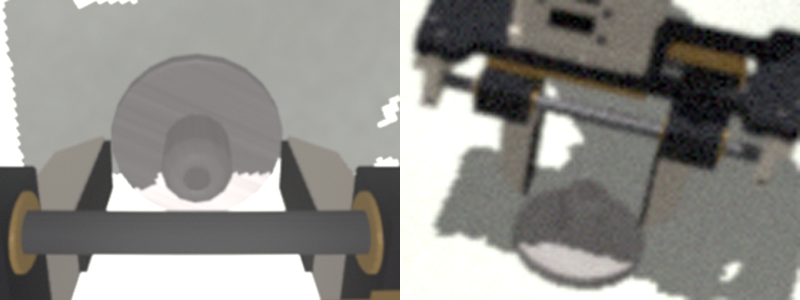

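The tips now straddle the neck, with the neck centred at crop x≈196 and the fingers' midpoint at x≈194. The reported z is negative with no contact, so the tool really is about 30 mm shorter than stated. I'll go 10 mm lower and close.

Scaled: 0.01 m is 0.0167, 0.006 m is 0.01.

>>> tcp_steps(
  ticks=[
    [[0, 0, 0.005, 0, 0, 0], [0, 0, 0.01, 0, 0, 0], [0, 0, 0.0167, 0, 0, 0], [0, 0, 0.0167, 0, 0, 0], [0, 0, 0.0167, 0, 0, 0]],
  ],
)

```text
time_s: 5.35
ee_pos: [0.5039, 0.2362, -0.0133]
tcp_rot: [-0.696, -3.063, 0.0]
force: [0.1, -0.3, 0.2]
finger_gap: 0.0599
grip_force: 0.0
```

>>> tcp_steps(
  ticks=[
    [[0, 0, 0, 0, 0, 0], [0, 0, 0, 0, 0, 0], [0, 0, 0, 0, 0, 0], [0, 0, 0, 0, 0, 0], [0, 0, 0, 0, 0, 0], [0, 0, 0, 0, 0, 0], [0, 0, 0, 0, 0, 0], [0, 0, 0, 0, 0, 0]],
  ],
  finger_gap=0.0,
  grip_force=40,
)

```text
time_s: 6.15
ee_pos: [0.5041, 0.2363, -0.013]
tcp_rot: [0.696, 3.063, 0.0]
force: [-0.1, -0.1, 0.6]
finger_gap: 0.0246
grip_force: 40.0
```

Scaled: -0.08 m is -0.1333, -0.05 m is -0.0833.

>>> tcp_steps(
  ticks=[
    [[0, 0, -0.0333, 0, 0, 0], [0, 0, -0.0833, 0, 0, 0], [0, 0, -0.1333, 0, 0, 0], [0, 0, -0.1333, 0, 0, 0]],
  ],
)

```text
time_s: 6.55
ee_pos: [0.5064, 0.2374, 0.0704]
tcp_rot: [0.696, 3.059, 0.006]
force: [1.2, 0.2, -1.7]
finger_gap: 0.0246
grip_force: 40.0
```

>>> tcp_steps(
  ticks=[
    [[-0.0583, -0.0308, 0, 0, 0, 0], [-0.1167, -0.0617, 0, 0, 0, 0], [-0.175, -0.0933, 0, 0, 0, 0], [-0.2333, -0.1233, 0, 0, 0, 0], [-0.2917, -0.1542, 0, 0, 0, 0], [-0.3367, -0.1783, 0, 0, 0, 0], [-0.3367, -0.1783, 0, 0, 0, 0], [-0.3367, -0.1783, 0, 0, 0, 0], [-0.3367, -0.1783, 0, 0, 0, 0]],
  ],
)

```text
time_s: 7.45
ee_pos: [0.6389, 0.0538, 0.0661]
tcp_rot: [-0.694, -3.062, -0.001]
force: [-0.2, -0.0, -1.1]
finger_gap: 0.0245
grip_force: 40.0
```

```bash
python3 - <<'E'
from h import *
o=env.get_obs();print(o['ee_pos'],o['tcp_rot'],o['force'])
w=env.read_camera('wrist');t=env.read_camera('scene')
cv2.imwrite('pics/w5.png',np.hstack([cv2.resize(cv2.convertScaleAbs(w[120:400,120:520],alpha=1.3),(400,280)),cv2.resize(cv2.convertScaleAbs(t[190:330,270:470],alpha=1.3),(400,280))]))
E
```

```text
[0.63891809 0.05384203 0.06612308] [-6.93753224e-01 -3.06219153e+00 -5.02564145e-04] [-0.19981201 -0.01250803 -1.14427435]
```

View pics/w5.png

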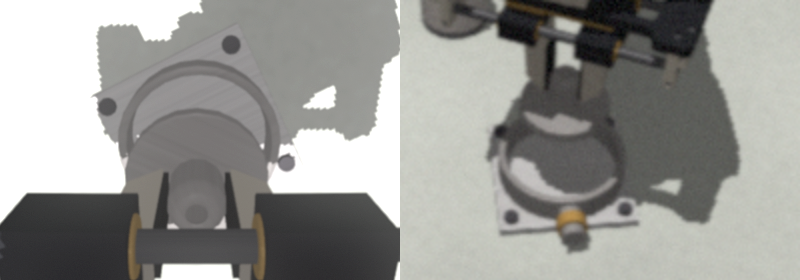

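```bash
cat >> h.py <<'E'
def proj(n,P,o=None):
    c=env.calibration(n);P=np.atleast_2d(P)
    if n=='wrist':
        T=np.linalg.inv(c['mount']);q=R.from_rotvec(o['tcp_rot']).inv().apply(P-o['ee_pos']);q=q@T[:3,:3].T+T[:3,3]
    else: q=R.from_rotvec(c['attitude']).inv().apply(P-c['eye'])
    return cv2.projectPoints(q,np.zeros(3),np.zeros(3),c['intrinsics'],c['dist'])[0][:,0]
def fit(n,r,z,left,right,top,p0,o=None):
    "centre of horizontal circle from image extents"
    from scipy.optimize import least_squares
    a=np.linspace(0,6.283,180)
    def f(p):
        w=proj(n,np.c_[p[0]+r*np.cos(a),p[1]+r*np.sin(a),0*a+z],o);return [w[:,0].min()-left,w[:,0].max()-right,w[:,1].min()-top]
    s=least_squares(f,p0,diff_step=1e-4);return s.x.round(4),s.fun.round(1)
E
python3 - <<'E'
from h import *
o=env.get_obs();p0=o['ee_pos'][:2]
print(fit('wrist',.051,.032,240,401,179,p0,o),fit('wrist',.035,.089,245,390,229,p0,o))
print(rel([.64,.0525,o['ee_pos'][2]],o))
E
```

```text
(array([0.6416, 0.0561]), array([-1.8,  1.8,  0.2])) (array([0.6393, 0.055 ]), array([-0.4,  0.4,  0. ]))
[-1.44913031e-03 -1.15620657e-03 -1.91051435e-06]
```

The ring is held level, and its centre is within about 2.5 mm of the bowl's. Lowering it now.

Scaled: 0.068 m is 0.1133, -0.0018 m is -0.003.

>>> tcp_steps(
  ticks=[
    [[-0.003, 0, 0.0333, 0, 0, 0], [-0.003, 0, 0.0667, 0, 0, 0], [-0.003, 0, 0.0917, 0, 0, 0], [-0.003, 0, 0.1083, 0, 0, 0], [-0.003, 0, 0.1133, 0, 0, 0], [-0.003, 0, 0.1133, 0, 0, 0], [-0.003, 0, 0.1133, 0, 0, 0]],
  ],
)

```text
time_s: 8.25
ee_pos: [0.6422, 0.0518, -0.0003]
tcp_rot: [0.696, 3.062, 0.001]
force: [-0.0, -0.2, -0.7]
finger_gap: 0.0248
grip_force: 40.0
```

>>> tcp_steps(
  ticks=[
    [[0, 0, 0.0017, 0, 0, 0], [0, 0, 0.0033, 0, 0, 0], [0, 0, 0.005, 0, 0, 0], [0, 0, 0.005, 0, 0, 0], [0, 0, 0.005, 0, 0, 0]],
  ],
)

```text
time_s: 8.75
ee_pos: [0.6416, 0.0517, -0.0041]
tcp_rot: [-0.696, -3.063, -0.0]
force: [-0.6, 0.8, -1.7]
finger_gap: 0.0249
grip_force: 40.0
```

Scaled: 0.002 m is 0.0033, 0.001 m is 0.0017.

>>> tcp_steps(
  ticks=[
    [[0, 0, 0.0017, 0, 0, 0], [0, 0, 0.0017, 0, 0, 0], [0, 0, 0.0033, 0, 0, 0], [0, 0, 0.0033, 0, 0, 0]],
  ],
)

```text
time_s: 9.15
ee_pos: [0.6418, 0.0517, -0.0051]
tcp_rot: [0.696, 3.063, 0.001]
force: [-2.9, 0.4, 10.3]
finger_gap: 0.025
grip_force: 40.0
```

>>> tcp_steps(
  ticks=[
    [[0, 0, 0, 0, 0, 0], [0, 0, 0, 0, 0, 0], [0, 0, 0, 0, 0, 0], [0, 0, 0, 0, 0, 0]],
  ],
  finger_gap=0.036,
)

```text
time_s: 9.55
ee_pos: [0.6416, 0.0517, -0.0062]
tcp_rot: [-0.696, -3.063, 0.0]
force: [0.2, -0.3, 0.1]
finger_gap: 0.0359
grip_force: 0.0
```

>>> tcp_steps(
  ticks=[
    [[0, 0, -0.0167, 0, 0, 0], [0, 0, -0.0667, 0, 0, 0], [0, 0, -0.15, 0, 0, 0], [0, 0, -0.2333, 0, 0, 0], [0, 0, -0.3, 0, 0, 0], [0, 0, -0.3, 0, 0, 0], [0, 0, -0.3, 0, 0, 0], [0, 0, -0.3, 0, 0, 0]],
  ],
)

```text
time_s: 10.35
ee_pos: [0.6409, 0.0517, 0.1731]
tcp_rot: [-0.696, -3.062, 0.001]
force: [0.3, -0.4, -0.3]
finger_gap: 0.036
grip_force: 0.0
```

```bash
python3 - <<'E'
from h import *
o=env.get_obs();print(o['ee_pos'],o['tcp_rot'],o['force'])
w=env.read_camera('wrist');t=env.read_camera('scene')
cv2.imwrite('pics/w6.png',np.hstack([cv2.resize(cv2.convertScaleAbs(w[120:330,200:500],alpha=1.3),(400,280)),cv2.resize(cv2.convertScaleAbs(t[190:330,270:470],alpha=1.3),(400,280))]))
E
```

```text
[0.64086625 0.05171625 0.17314219] [-6.95727086e-01 -3.06211743e+00  6.81320685e-04] [ 0.29269954 -0.41705168 -0.26990675]
```

View pics/w6.png

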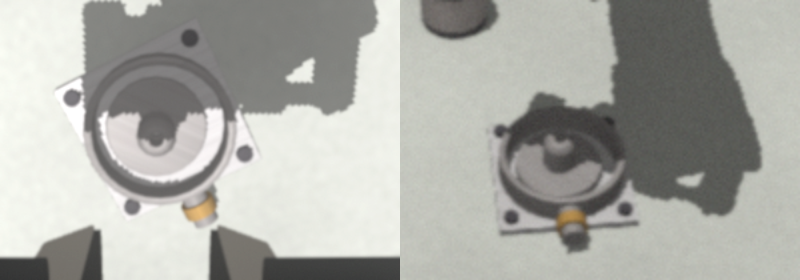

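The ring lies flat in the bowl (flange centre at crop (156,127)). Next is the cartridge.

Scaled: -0.153 m is -0.255, 0.143 m is 0.2383.

```bash
python3 - <<'E'
from h import *
o=env.get_obs();print(fit('wrist',.035,.018,279,356,177,o['ee_pos'][:2],o))
E
```

```text
(array([0.6416, 0.0522]), array([ 0., -0., -0.]))
```

>>> tcp_steps(
  ticks=[
    [[0.05, -0.05, 0, 0, 0, 0], [0.1, -0.1, 0, 0, 0, 0], [0.15, -0.1583, 0, 0, 0, 0], [0.2, -0.2167, 0, 0, 0, 0], [0.2383, -0.255, 0, 0, 0, 0], [0.2383, -0.255, 0, 0, 0, 0], [0.2383, -0.255, 0, 0, 0, 0], [0.2383, -0.255, 0, 0, 0, 0], [0.2383, -0.255, 0, 0, 0, 0]],
  ],
  finger_gap=0.09,
)

```text
time_s: 11.35
ee_pos: [0.4474, -0.024, 0.1736]
tcp_rot: [-0.695, -3.064, 0.0]
force: [0.1, -0.3, 0.7]
finger_gap: 0.0903
grip_force: 0.0
```

```bash
python3 - <<'E'
from h import *
o=env.get_obs();print(o['ee_pos'],o['tcp_rot'],o['force'],o['finger_gap'])
cv2.imwrite('pics/w7.png',env.read_camera('wrist'))
E
```

```text
[ 0.44744129 -0.02400355  0.17364925] [-6.94802502e-01 -3.06363033e+00  3.44014100e-04] [ 0.05223372 -0.25018002  0.74124796] 0.09034642044590911
```

View pics/w7.png

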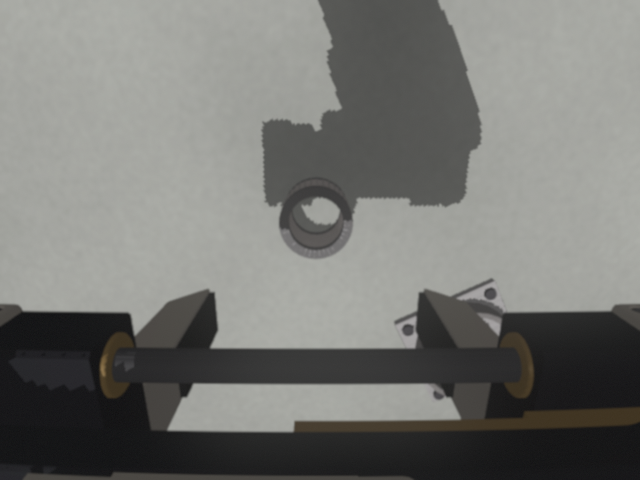

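The cartridge's top ring spans u 280–352, v 186–259.

```bash
python3 - <<'E'
from h import *
o=env.get_obs();c,f=fit('wrist',.03,.055,279.5,352.5,186,o['ee_pos'][:2],o);print(c,f,rel([*c,.005],o))
E
```

```text
[ 0.4454 -0.0234] [-0.1  0.1  0. ] [ 0.00193553 -0.00019813  0.16859458]
```

Scaled: 0.168 m is 0.28, 0.163 m is 0.2717.

>>> tcp_steps(
  ticks=[
    [[0.0033, 0, 0.075, 0, 0, 0], [0.0033, 0, 0.1333, 0, 0, 0], [0.0033, 0, 0.1833, 0, 0, 0], [0.0033, 0, 0.2333, 0, 0, 0], [0.0033, 0, 0.2583, 0, 0, 0], [0.0033, 0, 0.2717, 0, 0, 0], [0.0033, 0, 0.28, 0, 0, 0], [0.0033, 0, 0.28, 0, 0, 0]],
  ],
)

```text
time_s: 12.2
ee_pos: [0.445, -0.0235, 0.0058]
tcp_rot: [-0.696, -3.063, 0.0]
force: [-0.2, 0.5, 0.5]
finger_gap: 0.0901
grip_force: 0.0
```

>>> tcp_steps(
  ticks=[
    [[0, 0, 0, 0, 0, 0], [0, 0, 0, 0, 0, 0], [0, 0, 0, 0, 0, 0], [0, 0, 0, 0, 0, 0], [0, 0, 0, 0, 0, 0], [0, 0, 0, 0, 0, 0], [0, 0, 0, 0, 0, 0]],
  ],
  finger_gap=0.0,
  grip_force=15,
)

```text
time_s: 12.9
ee_pos: [0.445, -0.0236, 0.0062]
tcp_rot: [0.696, 3.063, 0.0]
force: [-1.5, -0.1, 6.4]
finger_gap: 0.0601
grip_force: 15.0
```

Scaled: -0.09 m is -0.15, -0.08 m is -0.1333.

>>> tcp_steps(
  ticks=[
    [[0, 0, -0.025, 0, 0, 0], [0, 0, -0.075, 0, 0, 0], [0, 0, -0.1333, 0, 0, 0], [0, 0, -0.15, 0, 0, 0], [0, 0, -0.15, 0, 0, 0]],
  ],
)

```text
time_s: 13.4
ee_pos: [0.4458, -0.0234, 0.097]
tcp_rot: [0.695, 3.061, 0.002]
force: [-0.7, -0.2, -0.8]
finger_gap: 0.0599
grip_force: 15.0
```

>>> tcp_steps(
  ticks=[
    [[-0.0417, 0.0433, 0, 0, 0, 0], [-0.0833, 0.0883, 0, 0, 0, 0], [-0.125, 0.1333, 0, 0, 0, 0], [-0.1667, 0.1767, 0, 0, 0, 0], [-0.2083, 0.2217, 0, 0, 0, 0], [-0.2412, 0.255, 0, 0, 0, 0], [-0.2412, 0.255, 0, 0, 0, 0], [-0.2412, 0.255, 0, 0, 0, 0], [-0.2412, 0.255, 0, 0, 0, 0], [-0.2412, 0.255, 0, 0, 0, 0]],
  ],
)

```text
time_s: 14.4
ee_pos: [0.6402, 0.0511, 0.0955]
tcp_rot: [-0.697, -3.062, 0.001]
force: [0.4, -0.4, -0.5]
finger_gap: 0.0606
grip_force: 15.0
```

>>> tcp_steps(
  ticks=[
    [[-0.0017, 0.0017, 0.025, 0, 0, 0], [-0.0017, 0.0017, 0.05, 0, 0, 0], [-0.0017, 0.0017, 0.07, 0, 0, 0], [-0.0017, 0.0017, 0.0883, 0, 0, 0], [-0.0017, 0.0017, 0.1033, 0, 0, 0], [-0.0017, 0.0017, 0.1117, 0, 0, 0], [-0.0017, 0.0017, 0.1117, 0, 0, 0], [-0.0017, 0.0017, 0.1117, 0, 0, 0]],
  ],
)

```text
time_s: 15.2
ee_pos: [0.643, 0.0523, 0.0292]
tcp_rot: [0.696, 3.063, 0.0]
force: [0.3, 0.5, -1.5]
finger_gap: 0.0597
grip_force: 15.0
```

>>> tcp_steps(
  ticks=[
    [[0, 0, 0.0017, 0, 0, 0], [0, 0, 0.0033, 0, 0, 0], [0, 0, 0.005, 0, 0, 0], [0, 0, 0.0067, 0, 0, 0], [0, 0, 0.0067, 0, 0, 0]],
  ],
)

```text
time_s: 15.7
ee_pos: [0.6426, 0.0523, 0.0248]
tcp_rot: [-0.696, -3.063, 0.0]
force: [0.4, 0.3, -0.0]
finger_gap: 0.0601
grip_force: 15.0
```

```bash
python3 - <<'E'
from h import *
o=env.get_obs();print(o['ee_pos'],o['tcp_rot'],o['force'])
w=env.read_camera('wrist');t=env.read_camera('scene')
cv2.imwrite('pics/w8.png',np.hstack([cv2.resize(cv2.convertScaleAbs(w[120:400,120:520],alpha=1.3),(400,280)),cv2.resize(cv2.convertScaleAbs(t[190:330,270:470],alpha=1.3),(400,280))]))
E
```

```text
[0.64260199 0.05231021 0.02483651] [-6.96003023e-01 -3.06339571e+00  7.66763243e-05] [ 0.41067315  0.3430344  -0.00552288]
```

Scaled: 0.002 m is 0.0033, 0.001 m is 0.0017.

>>> tcp_steps(
  ticks=[
    [[0, 0, 0.0017, 0, 0, 0], [0, 0, 0.0017, 0, 0, 0], [0, 0, 0.0033, 0, 0, 0], [0, 0, 0.0033, 0, 0, 0]],
  ],
)

```text
time_s: 16.2
ee_pos: [0.643, 0.0523, 0.0242]
tcp_rot: [0.696, 3.063, 0.001]
force: [-4.1, -0.6, 12.4]
finger_gap: 0.0601
grip_force: 15.0
```

Contact at z=0.024, exactly the seated height. Releasing and retreating.

Scaled: -0.001 m is -0.0017.

>>> tcp_steps(
  ticks=[
    [[0, 0, -0.0017, 0, 0, 0], [0, 0, -0.0017, 0, 0, 0], [0, 0, -0.0017, 0, 0, 0], [0, 0, -0.0017, 0, 0, 0], [0, 0, -0.0017, 0, 0, 0], [0, 0, -0.0017, 0, 0, 0]],
  ],
  finger_gap=0.085,
)

```text
time_s: 16.8
ee_pos: [0.6427, 0.0523, 0.0238]
tcp_rot: [-0.696, -3.063, 0.0]
force: [-0.2, -0.4, -0.4]
finger_gap: 0.0849
grip_force: 0.0
```

>>> tcp_steps(
  ticks=[
    [[0, 0, -0.0167, 0, 0, 0], [0, 0, -0.0667, 0, 0, 0], [0, 0, -0.1333, 0, 0, 0], [0, 0, -0.2, 0, 0, 0], [0, 0, -0.25, 0, 0, 0], [0, 0, -0.25, 0, 0, 0], [0, 0, -0.25, 0, 0, 0], [0, 0, -0.25, 0, 0, 0]],
  ],
)

```text
time_s: 17.6
ee_pos: [0.6419, 0.0523, 0.1731]
tcp_rot: [-0.696, -3.062, 0.001]
force: [-0.3, -0.2, 0.4]
finger_gap: 0.085
grip_force: 0.0
```

```bash
python3 - <<'E'
from h import *
o=env.get_obs();w=env.read_camera('wrist');cv2.imwrite('pics/w9.png',w)
a=np.linspace(0,6.283,120)
# numeric check: image edge strength on predicted top outer circle at seated height vs. offsets
g=cv2.GaussianBlur(cv2.cvtColor(w,6),(3,3),0).astype(np.float32);m=np.hypot(cv2.Sobel(g,5,1,0),cv2.Sobel(g,5,0,1))
def s(x,y,z):
    t=0
    for r in(.03,.023):
        q=proj('wrist',np.c_[x+r*np.cos(a),y+r*np.sin(a),0*a+z],o).round().astype(int);t+=m[q[:,1],q[:,0]].mean()
    return t
res=sorted(((s(x,y,z),round(x-.6420,4),round(y-.0522,4),z) for x in .642+np.arange(-.016,.017,.002) for y in .0522+np.arange(-.016,.017,.002) for z in(.063,.073,.083)),reverse=True)
print(o['ee_pos'],o['force']);print(*res[:5],sep='\n')
E
```

```text
[0.64190607 0.05231253 0.1731066 ] [-0.25369686 -0.16829294  0.4240572 ]
(np.float32(149.01984), np.float64(0.002), np.float64(0.0), 0.073)
(np.float32(121.59213), np.float64(-0.002), np.float64(0.0), 0.083)
(np.float32(116.885284), np.float64(-0.002), np.float64(0.002), 0.083)
(np.float32(115.468155), np.float64(0.0), np.float64(0.002), 0.083)
(np.float32(114.77487), np.float64(0.0), np.float64(0.0), 0.083)
```

The edge fit puts the cartridge's top at z≈0.073, the seated height, with its centre within 2 mm of the ring's.

```bash
python3 -c "
from workcell import env;print(env.hand_in())"
```

```text
the job is handed in; nothing more can be done
None
```

I handed the job in at about 18 s: by my measurements the seat ring lies flat on the bowl floor, the wide cartridge stands on its flange within about 2 mm of centre, and I never went near the slim spare; hand-in returned no verdict.

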